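Return two clamping studs to the covered twin-tube holder

TASK

Lift the loose dust cover off the twin-tube stud holder by its knob and set it down, without letting it fall, flat on the bench with the knob up. Then take the two headless studs out of the sloping rack and drop them end-down into the holder, one in each tube, so that they stand on the tube floors. Leave the hex-headed bolt in the rack and do not disturb the drill chuck, step block, green bin or bottle.

Things in the scene. Friction and masses are not known exactly. Their poses are not given: they have to be found in the camera images.
- cover: Loose aluminium dust cover 107 x 47 mm (long along its x), about 0.15 kg, resting on both tubes. Origin: its centre, level with the lower edge of its 10 mm deep skirt, which fits round the tubes with some 3 mm play; z up. Top face of the plate at z = 14 mm. Round black knob on it: foot 20 mm wide up to z = 22, widening to a 26 mm head from z = 26 to 50 mm.
- holder: Fixed holder: two upright square steel tubes on a red base 150 x 90 x 6 mm, in a row along its x, centres at x = -30 and +30 mm. Tubes 33 mm square outside, 25 mm inside, open at the top; rims 116 mm and tube floors 6 mm above the bench (110 mm deep). Origin: centre of the base's underside, on the bench; z up.
- pocket_near (a point): Centre of the mouth, at rim height (116 mm above the bench), of the tube at the holder's -x end. Its axes are the holder's.
- pocket_far (a point): Centre of the mouth, at rim height (116 mm above the bench), of the tube at the holder's +x end. Its axes are the holder's.
- rack: Fixed grey rack with red cheeks, base 140 x 250 x 8 mm. Three blind holes, 19 mm wide, 55 mm deep, in a row along its y (y = -75, 0, 75), lean 30 degrees (rods in them, with their play, 30 to 35) with the tops towards the rack's -x (robot's side). Hole mouths about 86 mm above the bench. The three rods stand in any order. Origin: centre of the base's underside, on the bench; z up.
- stud_a: Headless dark steel stud, 16 mm diameter, 160 mm long, both ends alike (threaded), about 0.25 kg. Stands loosely in one of the rack's holes, 105 mm showing. Origin: its middle; z along it towards the end that is up at the start, y along the rack's row. Studs a and b are alike: either goes in either tube.
- stud_b: The second headless stud, the same in every way as stud_a, in another of the rack's holes.
- bolt: Bolt that stays in the rack: the same 16 x 160 mm shaft, but with a bright hexagonal head 32 mm across and 18 mm high at its top end. Origin: its middle; z along its length towards the head.
- chuck: Bystander: steel drill chuck standing on the bench, 52 mm in diameter, 88 mm high. Origin: centre of its underside.
- step_block: Bystander: dark steel step block 72 x 36 mm, 62 mm high. Origin: centre of its underside.
- bin: Bystander: green open parts bin 100 x 130 mm, 60 mm high. Origin: centre of its underside.
- bottle: Bystander: white plastic bottle with a black cap, 60 mm in diameter, 150 mm high. Origin: centre of its underside.

How it is judged:
On the way, in this order (a step that is already met when the one before it is completed fails the run):
1. the cover is held in the fingers and lifted clear above the holder (contact force between the fingers and cover above 1 N and height (world z) of cover above 0.122 m), for 0.1 s.
2. the cover lies flat on the bench, knob up, let go (height (world z) of cover below 0.012 m and angle between cover's own z axis and vertical below 0.1 rad and linear speed of cover below 0.02 m/s and contact force between the fingers and cover below 0.1 N), for 0.2 s.
3. a first stud stands in a tube (((horizontal distance between stud_a and pocket_near below 0.012 m and height (world z) of stud_a between 0.07 and 0.1 m and angle between the z axis of stud_a and the z axis of holder, either way round below 0.2 rad) or (horizontal distance between stud_a and pocket_far below 0.012 m and height (world z) of stud_a between 0.07 and 0.1 m and angle between the z axis of stud_a and the z axis of holder, either way round below 0.2 rad) or (horizontal distance between stud_b and pocket_near below 0.012 m and height (world z) of stud_b between 0.07 and 0.1 m and angle between the z axis of stud_b and the z axis of holder, either way round below 0.2 rad) or (horizontal distance between stud_b and pocket_far below 0.012 m and height (world z) of stud_b between 0.07 and 0.1 m and angle between the z axis of stud_b and the z axis of holder, either way round below 0.2 rad))), for 0.1 s.
At the end, for the whole second after the job is handed in: One stud at rest in each tube: middle within 12 mm sideways of the tube centre, 70 to 100 mm above the bench, within 0.2 rad of upright. Cover at rest on the bench, knob up (tilt under 0.1 rad, lower edge under 12 mm up). Bolt in its hole, moved under 20 mm ((((horizontal distance between stud_a and pocket_near below 0.012 m and height (world z) of stud_a between 0.07 and 0.1 m and angle between the z axis of stud_a and the z axis of holder, either way round below 0.2 rad) and (horizontal distance between stud_b and pocket_far below 0.012 m and height (world z) of stud_b between 0.07 and 0.1 m and angle between the z axis of stud_b and the z axis of holder, either way round below 0.2 rad)) or ((horizontal distance between stud_a and pocket_far below 0.012 m and height (world z) of stud_a between 0.07 and 0.1 m and angle between the z axis of stud_a and the z axis of holder, either way round below 0.2 rad) and (horizontal distance between stud_b and pocket_near below 0.012 m and height (world z) of stud_b between 0.07 and 0.1 m and angle between the z axis of stud_b and the z axis of holder, either way round below 0.2 rad))) and height (world z) of cover below 0.012 m and angle between cover's own z axis and vertical below 0.1 rad and linear speed of cover below 0.02 m/s and linear speed of each of stud_a, stud_b below 0.03 m/s and distance of bolt from where it was at the start of the episode below 0.02 m); the robot touches nothing.
It fails at once if the cover falls: let go of while more than 50 mm above the bench and dropping faster than 0.3 m/s (height (world z) of cover above 0.05 m and contact force between the fingers and cover below 0.05 N and linear speed of cover above 0.3 m/s).
It fails at once if the bolt is taken out or shifted 20 mm or more (distance of bolt from where it was at the start of the episode above 0.02 m).
It fails at once if the drill chuck, step block, green bin or bottle is pushed more than 30 mm or knocked over (distance of any of chuck, step_block, bin, bottle from where it was at the start of the episode above 0.03 m or angle between any of chuck, step_block, bin, bottle's own z axis and vertical above 0.5 rad).
It also fails if it takes over 69 s, if anything falls off the work surface, if the arm or the gripper's body presses on something with over 40 N, if the wrist force passes 120 N, or if a joint passes its speed limit or range.

ROBOT

A 6-joint arm with a two-finger parallel gripper is mounted at the origin on the work surface. World frame = base frame: x ahead of the robot, y to its left, z up, the work surface at z = 0. Lengths are in m, angles in rad, forces in N, time in s.
With the tool pointing down it reaches from about 0.3 to 0.775 m from the base axis. Payload 14.6 kg.
Tool frame: the origin (TCP) lies at the very end of the fingers, on their centre line; the grasp point (between the pads) lies 19 mm behind it; z points along the fingers, y is the line along which they close (so a half turn about z gives the same grasp; the last joint's range is limited). The gripper opens to 85 mm and grips with 20 to 120 N. Pads are 22 mm wide; open, the fingers measure 114 mm over their backs; the gripper's body (76 mm by 85 mm) begins 54 mm behind the grasp point. The pads swing forward as they close: fully open they stand 13 mm farther back than shut.
Start: joints at [-1.249, 0.3, 1.521, -0, 1.321, -0.067], TCP at [0.208, -0.509, 0.231] pointing down, gripper open.
Joint ranges: [-3.03, 3.03], [-0.79, 2.21], [0.23, 2.52], [-1.04, 4.18], [0, 3.07], [-2.55, 2.55]. Speed limits (rad/s): [2.22, 2.22, 2.57, 3.14, 3.14, 3.14].

INTERFACE

Orientations are given as a unit quaternion [w, x, y, z].
In Python, from cell import get_obs, snapshot, finish_job gives the robot as it stands.
- The arm moves only by the tool carry_out, never from a script. Its argument "increments" is a list of rows, each a list of 6 numbers: the shift along the tool's x, y, z as a fraction of full scale, then the turn, a rotation vector about the tool's x, y, z as a fraction of full scale. A call has 1 to 20 rows; each row shifts and turns the commanded pose from where the row before left it, along the tool's axes as they then stand; what a row does not reach is not made up. Full scale, the value 1, is 30 mm for a shift and 45 degrees for a turn. A row lasts 1/10 s, in which the tool goes at most 50 mm and 8.59 degrees, less where a joint would pass 70% of its speed; a pose out of reach is approached as far as the arm can. A call with a number of a shift or a turn outside -1 to 1 is refused whole. A call with a gripper value outside its range is refused whole. "gripper" is the closure, from 0 (fully open) to 1 (shut), set as the call begins (left out, the last holds). The fingers move at their own pace and stop on an object; the grip force is fixed at half the most. Time passes only in rows, so rows that do not move let the fingers close. It gives the time, the measured TCP pose, the force, the opening and the grip force at its end, in the units of the state.
- get_obs(): the state, without advancing time (a new reading comes with each control period).
- snapshot(name): name is "scene" or "top" or "wrist"; returns a dict with "pixels" (480x640x3 uint8, red, green, blue), "fovy" (degrees; the focal length in pixels is half the picture's height over the tangent of half this angle, whatever the lens; pixels are square), "cx", "cy" (the principal point, pixels), "dist" ([k1, k2, p1, p2, k3] as OpenCV has them; the pictures are not rectified), "rvec" (rotation vector, rad) and "tvec" (3), from world to camera coordinates, as OpenCV has them; the wrist camera has in their place "T_tool_cam" (4x4, takes a point from camera to tool coordinates, whose origin is the TCP and whose axes are the flange's). Camera axes: x right, y down, z forward; pixel columns grow to the right and rows downward; lengths in m; the calibration is good to about 2 mm. A picture is of the moment at which its call begins: read the wrist's pose just before it. There is no depth.
- finish_job(): hands the job in; it is judged then, once.
The state is a dict: "time": time; "joint_positions": joint angles; "qd": joint speeds; "tau": joint torques, N m; "position": TCP position; "tcp_rot": TCP orientation; "contact_force": force on the tool from outside, world axes, zero at the start; "torque": the same for the moment, N m; "finger_gap": opening from 0.0 (shut) to 1.0 (fully open); "finger_force": force on a finger pad.
Only numpy, scipy, OpenCV 4.12 (cv2) and the standard library are available. Lean on these libraries where they do the work, as an engineer would, in place of code of your own. Each camera call takes 0.05 s, during which the arm holds its last target. There are 200 camera calls.

## Working session

There is one attempt and no reset: what is moved stays moved. The work goes in short steps, Python scripts to look and compute and a tool call to move; the robot and the scene stay as the last step left them, time stands still between calls to the robot, and variables do not carry over. Pictures are saved under pics/ and viewed, at most 10 in all, crops included, and the job is handed in when it is done.

Besides the shell and the picture viewer there is one more tool, called after ">>>" as a command line: name --pt "numbers of a row" for each row, then --argument value for the rest. carry_out: Moves the arm, as the interface text tells. Its arguments: {"type":"object","properties":{"increments":{"type":"array","items":{"type":"array","items":{"type":"number"}}},"gripper":{"type":"number"}},"required":["increments"]}

```bash
mkdir -p pics; cat > h.py <<'E'
import numpy as np, cv2
from cell import get_obs, snapshot, finish_job
from scipy.spatial.transform import Rotation as R
def K(s):
    f=240/np.tan(np.radians(s['fovy'])/2); return np.array([[f,0,s['cx']],[0,f,s['cy']],[0,0,1.]])
def save(s,n): cv2.imwrite(f'pics/{n}.png',s['pixels'][:,:,::-1])
def cam(s,o=None):
    """camera->world rotation and centre"""
    if 'rvec' in s and s['rvec'] is not None:
        Rm=cv2.Rodrigues(np.array(s['rvec'],float))[0].T; return Rm,-Rm@np.array(s['tvec'],float).ravel()
    T=np.array(s['T_tool_cam']); Rt=R.from_quat(np.roll(o['tcp_rot'],-1)).as_matrix()
    return Rt@T[:3,:3], Rt@T[:3,3]+np.array(o['position'])
def rays(s,px,o=None):
    u=cv2.undistortPoints(np.array(px,float).reshape(-1,1,2),K(s),np.array(s['dist'],float)).reshape(-1,2)
    Rm,c=cam(s,o); return c,(Rm@np.c_[u,np.ones(len(u))].T).T
def onplane(s,px,z,o=None):
    c,d=rays(s,px,o); return c+d*((z-c[2])/d[:,2])[:,None]
def proj(s,P,o=None):
    Rm,c=cam(s,o); rv=cv2.Rodrigues(Rm.T)[0]
    return cv2.projectPoints(np.array(P,float).reshape(-1,1,3),rv,-Rm.T@c,K(s),np.array(s['dist'],float))[0].reshape(-1,2)
E
python3 - <<'E'
from h import *
o=get_obs(); print(o)
for n in('scene','top','wrist'):
    s=snapshot(n); save(s,n+'0'); print(n,{k:np.round(v,3).tolist() for k,v in s.items() if k!='pixels'})
    if n!='wrist': print(cam(s)[1])
E
```

```text
{'time': 0.0, 'joint_positions': array([-1.24861901e+00,  3.00488191e-01,  1.52161072e+00, -4.76973829e-05,
        1.32071807e+00, -6.65978122e-02]), 'qd': array([ 4.46732476e-05,  4.61062665e-05,  1.87169172e-03,  2.28180675e-04,
       -1.43656995e-03,  1.64530689e-03]), 'tau': array([-2.69020102e-04, -5.43503988e+01, -3.61795557e+01, -1.09516216e-04,
        4.00694436e-03,  4.54574618e-06]), 'position': array([ 0.20838896, -0.50872303,  0.23069941]), 'tcp_rot': array([-6.04229586e-04,  9.81164828e-01,  1.93171439e-01, -1.00930569e-04]), 'contact_force': array([ 0.52828107,  1.17934913, -0.0273933 ]), 'torque': array([-0.01072425, -0.02610888, -0.00646625]), 'finger_force': 0.0, 'finger_gap': 1.001516666323971}
scene {'fovy': 57.281, 'cx': 312.984, 'cy': 240.829, 'dist': [-0.041, 0.0, 0.0, 0.0, 0.0], 'rvec': [1.007, 2.654, -0.755], 'tvec': [0.412, -0.341, 1.27]}
[0.95324671 0.4376951  0.89398562]
top {'fovy': 50.838, 'cx': 313.205, 'cy': 234.139, 'dist': [-0.066, 0.0, 0.0, 0.0, 0.0], 'rvec': [2.163, -2.141, 0.155], 'tvec': [0.053, 0.609, 1.218]}
[0.43386221 0.06431306 1.29017975]
wrist {'fovy': 63.801, 'cx': 317.947, 'cy': 238.803, 'dist': [-0.066, 0.0, 0.0, 0.0, 0.0], 'T_tool_cam': [[0.001, -0.966, -0.257, 0.066], [1.0, 0.001, 0.0, -0.0], [-0.0, -0.257, 0.966, -0.142], [0.0, 0.0, 0.0, 1.0]]}
```

View pics/top0.png

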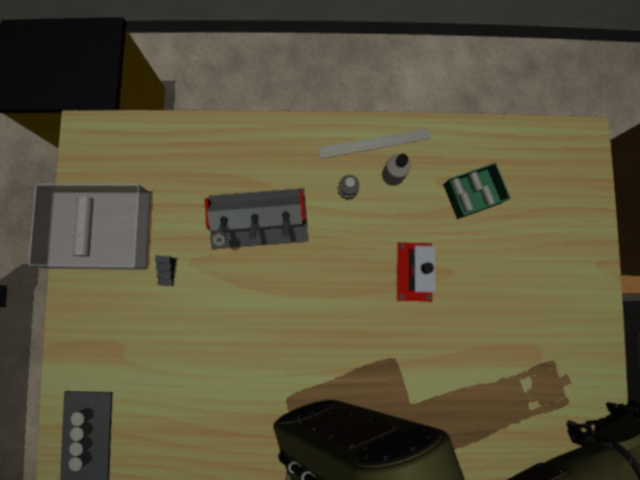

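View pics/scene0.png

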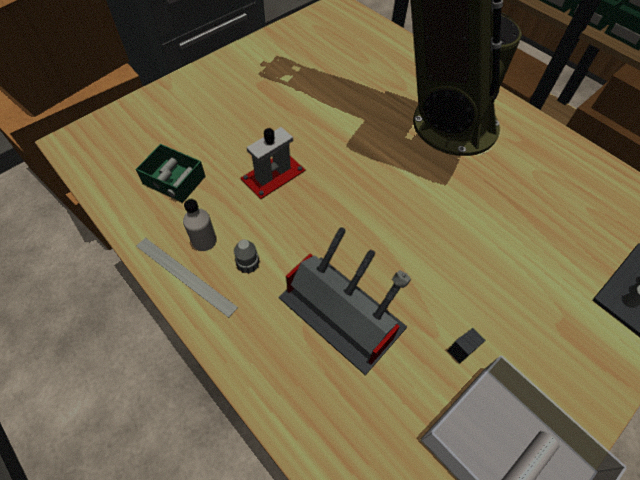

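The top view shows the holder at about (417,270) with the cover knob at (427,268). The rack is at (256,218), with the bolt's hex head at the far left (218,239) and the studs' tops near (232,240)→(255,238) and (285,238). The scene view confirms that the bolt is at the rack's +y end, head at (401,279), and the stud tops are at (371,253) and (341,231).

```bash
cat > m.py <<'E'
from h import *
t=snapshot('top'); sc=snapshot('scene')
def red(s,roi):
    h=cv2.cvtColor(s['pixels'],cv2.COLOR_RGB2HSV); m=(((h[...,0]<6)|(h[...,0]>174))&(h[...,1]>180)&(h[...,2]>70)).astype(np.uint8)
    z=np.zeros_like(m); x0,y0,x1,y1=roi; z[y0:y1,x0:x1]=m[y0:y1,x0:x1]; return z
m=red(t,(380,230,450,310)); pts=np.argwhere(m)[:,::-1]
print('holder red px',len(pts))
p=onplane(t,pts,0.006)[:,:2]; r=cv2.minAreaRect(p.astype(np.float32)*1000); print('red base rect mm',r)
g=t['pixels'].astype(int)
# white plate
roi=g[230:310,380:450]; w=(roi.min(2)>120).astype(np.uint8); n,l,st,c=cv2.connectedComponentsWithStats(w); i=1+np.argmax(st[1:,4]); q=np.argwhere(l==i)[:,::-1]+[380,230]
p=onplane(t,q,0.120)[:,:2]; print('cover rect mm',len(q),cv2.minAreaRect(p.astype(np.float32)*1000))
print('knob via two views', onplane(t,[(427.5,268)],0.156), onplane(sc,[(268.5,131)],0.156))
# rack red cheeks / base
for roi in((195,185,215,235),(295,180,312,235)):
    q=np.argwhere(red(t,roi))[:,::-1]; print('cheek',len(q),q.min(0),q.max(0),q.mean(0))
# triangulate rod tops
def tri(a,b):
    c1,d1=rays(t,[a]);c2,d2=rays(sc,[b]);d1,d2=d1[0]/np.linalg.norm(d1),d2[0]/np.linalg.norm(d2)
    k=np.linalg.lstsq(np.c_[d1,-d2],c2-c1,rcond=None)[0]; A,B=c1+k[0]*d1,c2+k[1]*d2; return (A+B)/2,np.linalg.norm(A-B)
for a,b in(((218,239),(401,279)),((255,238),(371,253)),((286,236),(341,231)),((427.5,268),(268.5,131))): print(tri(a,b))
big=cv2.resize(t['pixels'][170:310,190:450],None,fx=3,fy=3,interpolation=cv2.INTER_CUBIC); cv2.imwrite('pics/topcrop.png',np.clip(big[:,:,::-1].astype(float)*1.6,0,255))
E
python3 m.py
```

```text
holder red px 789
red base rect mm ((520.5768432617188, -200.69223022460938), (84.2939453125, 145.0628204345703), 89.35543823242188)
cover rect mm 538 ((520.292724609375, -203.22543334960938), (39.8227424621582, 100.56597900390625), 89.0534439086914)
knob via two views [[ 0.51822402 -0.19958448  0.156     ]] [[ 0.5182104  -0.19744834  0.156     ]]
cheek 46 [206 199] [208 227] [206.56521739 212.15217391]
cheek 80 [300 191] [304 219] [302.075  205.1625]
(array([0.57825342, 0.27349086, 0.16421851]), np.float64(7.264291208637034e-07))
(array([0.580056  , 0.1931998 , 0.16060821]), np.float64(0.006483691201757817))
(array([0.58703914, 0.12067539, 0.1611781 ]), np.float64(0.00019746233462389037))
(array([ 0.51780386, -0.19932973,  0.15460634]), np.float64(0.0015247071945570902))[ WARN:0@2.527] global loadsave.cpp:1063 imwrite_ Unsupported depth image for selected encoder is fallbacked to CV_8U.
```

View pics/topcrop.png

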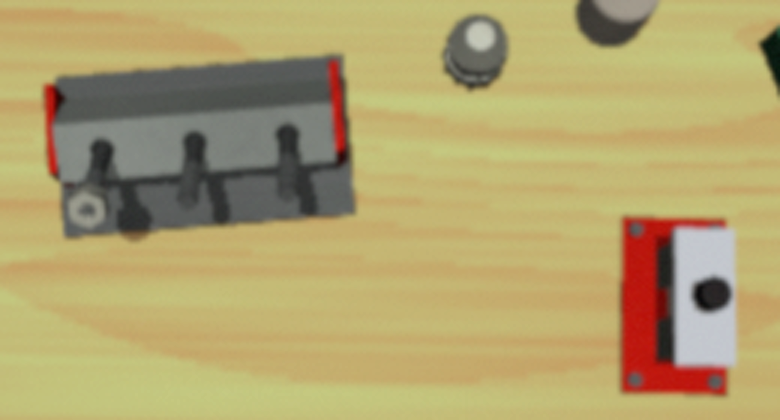

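```bash
cat > go.py <<'E'
from h import *
def go(p,Rm):
    """print turn (tool rotvec/45deg) then shift (in tool axes after the turn, /30mm)"""
    o=get_obs(); R0=R.from_quat(np.roll(o['tcp_rot'],-1)); R1=R.from_matrix(Rm)
    rv=(R0.inv()*R1).as_rotvec()/np.radians(45); d=R1.inv().apply(np.array(p)-o['position'])/.03
    print('t',round(o['time'],2),'turn',rv.round(3),'shift',d.round(3))
def tool(lean=0,yaw=0):
    """tool z leaning outwards by lean deg from down towards heading yaw, tool x ahead"""
    return (R.from_euler('z',yaw,degrees=True)*R.from_euler('y',-lean,degrees=True)).as_matrix()@np.diag([1.,-1,-1])
E
python3 -c "
from go import *
go([.518,-.2,.231],tool())"
```

```text
t 0.25 turn [-0.001  0.     0.495] shift [ 1.0318e+01 -1.0295e+01  1.0000e-03]
```

>>> carry_out --pt "0 0 0 0 0 0.165" --pt "0 0 0 0 0 0.165" --pt "0 0 0 0 0 0.165" --pt "0.645 -0.644 0 0 0 0" --pt "0.645 -0.644 0 0 0 0" --pt "0.645 -0.644 0 0 0 0" --pt "0.645 -0.644 0 0 0 0" --pt "0.645 -0.644 0 0 0 0" --pt "0.645 -0.644 0 0 0 0" --pt "0.645 -0.644 0 0 0 0" --pt "0.645 -0.644 0 0 0 0" --pt "0.645 -0.644 0 0 0 0" --pt "0.645 -0.644 0 0 0 0" --pt "0.645 -0.644 0 0 0 0" --pt "0.645 -0.644 0 0 0 0" --pt "0.645 -0.644 0 0 0 0" --pt "0.645 -0.644 0 0 0 0" --pt "0.645 -0.644 0 0 0 0" --pt "0.645 -0.644 0 0 0 0" --pt "0 0 0 0 0 0" --gripper 0.3

```text
time: 2.25
position: [0.5195, -0.1978, 0.2309]
tcp_rot: [-0.0, 1.0, 0.001, -0.0]
contact_force: [0.8, -0.0, -0.2]
finger_gap: 0.704
finger_force: 0.0
```

```bash
cat > w.py <<'E'
from go import *
o=get_obs(); s=snapshot('wrist'); save(s,'w1'); t=snapshot('top')
print(o['position'],o['finger_gap'])
g=s['pixels'].astype(int); b=(g.min(2)>110).astype(np.uint8)
n,l,st,c=cv2.connectedComponentsWithStats(b)
for i in np.argsort(-st[1:,4])[:2]+1:
    q=np.argwhere(l==i)[:,::-1]; p=onplane(s,cv2.convexHull(q.astype(np.int32)).reshape(-1,2),0.120,o)[:,:2]; print(st[i],cv2.minAreaRect(p.astype(np.float32)*1000))
print('expected knob px',proj(s,[[.518,-.2,.156],[.521,-.2,.156]],o))
E
python3 w.py
```

```text
[ 0.51951698 -0.1977629   0.23094656] 0.704166585222114
[ 288  248   67   62 2170] ((488.7672424316406, -199.38938903808594), (59.49359130859375, 27.863842010498047), 66.7693099975586)
[479   0  19  26 329] ((661.1175537109375, -299.83013916015625), (15.679845809936523, 7.903233051300049), 20.310070037841797)
expected knob px [[322.78400342 254.39870896]
 [322.81991881 249.50615195]]
```

View pics/w1.png

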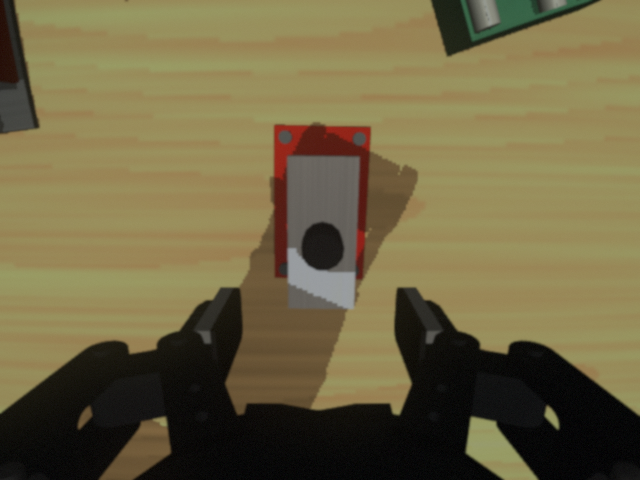

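The wrist view shows the plate corners at (287,155), (360,155), (354,308) and (288,308), and the knob centred near (323,246). The holder's red base corners are at (274,125), (371,126), (366,277) and (275,277).

```bash
python3 - <<'E'
from go import *
o=get_obs(); s=snapshot('wrist')
print(onplane(s,[(287,155),(360,155),(354,308),(288,308)],.120,o).round(4)[:,:2].tolist(), 'knob',onplane(s,[(323,246)],.156,o),onplane(s,[(323,246)],.145,o))
print(onplane(s,[(274,125),(371,126),(366,277),(275,277)],.006,o).round(4)[:,:2].tolist())
h=cv2.cvtColor(s['pixels'],cv2.COLOR_RGB2HSV); m=(((h[...,0]<8)|(h[...,0]>172))&(h[...,1]>150)&(h[...,2]>40)).astype(np.uint8); m[:,:200]=0;m[:,420:]=0;m[290:]=0
p=onplane(s,np.argwhere(m)[:,::-1],.006,o)[:,:2]; print(cv2.minAreaRect(p.astype(np.float32)*1000))
go([.519,-.199,.127],tool())
E
```

```text
[[0.5721, -0.1789], [0.5723, -0.2259], [0.4653, -0.2248], [0.4652, -0.1777]] knob [[ 0.52163587 -0.20193495  0.156     ]] [[ 0.51847857 -0.20208412  0.145     ]]
[[0.594, -0.1584], [0.5933, -0.2475], [0.446, -0.2477], [0.4458, -0.1555]]
((520.864013671875, -199.24317932128906), (88.32522583007812, 147.44717407226562), 88.88103485107422)
t 2.4 turn [-0.     0.001  0.   ] shift [ 0.041 -0.035  3.471]
```

>>> carry_out --pt "0 0.06 0.35 0 0 0" --pt "0 0.06 0.35 0 0 0" --pt "0 0 0.5 0 0 0" --pt "0 0 0.5 0 0 0" --pt "0 0 0.5 0 0 0" --pt "0 0 0.5 0 0 0" --pt "0 0 0.5 0 0 0" --pt "0 0 0.27 0 0 0" --pt "0 0 0 0 0 0"

```text
time: 3.3
position: [0.5173, -0.2035, 0.1257]
tcp_rot: [-0.001, 1.0, -0.0, -0.001]
contact_force: [-0.2, 0.1, 0.4]
finger_gap: 0.699
finger_force: 0.0
```

>>> carry_out --pt "0 0 0 0 0 0" --pt "0 0 0 0 0 0" --pt "0 0 0 0 0 0" --pt "0 0 0 0 0 0" --pt "0 0 0 0 0 0" --pt "0 0 0 0 0 0" --pt "0 0 0 0 0 0" --pt "0 0 0 0 0 0" --gripper 1

```text
time: 4.1
position: [0.5184, -0.2034, 0.1282]
tcp_rot: [0.0, 1.0, 0.0, 0.001]
contact_force: [-2.6, 1.4, 5.8]
finger_gap: 0.278
finger_force: 59.1
```

>>> carry_out --pt "0 0 -0.2 0 0 0" --pt "0 0 -0.3 0 0 0" --pt "0 0 -0.3 0 0 0" --pt "0 0 -0.3 0 0 0" --pt "0 0 -0.3 0 0 0" --pt "0 0 -0.3 0 0 0" --pt "0 0 -0.3 0 0 0" --pt "0 0 0 0 0 0" --pt "0 0 0 0 0 0"

```text
time: 5.0
position: [0.518, -0.2034, 0.1871]
tcp_rot: [-0.0, 1.0, 0.0, -0.0]
contact_force: [0.6, 1.2, -1.9]
finger_gap: 0.281
finger_force: 59.0
```

```bash
python3 - <<'E'
from go import *
s=snapshot('scene'); save(s,'s1'); t=snapshot('top')
a=s['pixels'][80:280,180:440]; b=t['pixels'][170:310,190:450]
im=np.vstack([cv2.resize(a,(400,308)),cv2.resize(b,(400,215))]); cv2.imwrite('pics/lift.png',np.clip(im[:,:,::-1]*1.5,0,255).astype(np.uint8))
go([.40,-.04,.022],tool())
E
```

```text
t 5.1 turn [-0.     0.001  0.   ] shift [-3.93  -5.445  5.49 ]
```

View pics/lift.png

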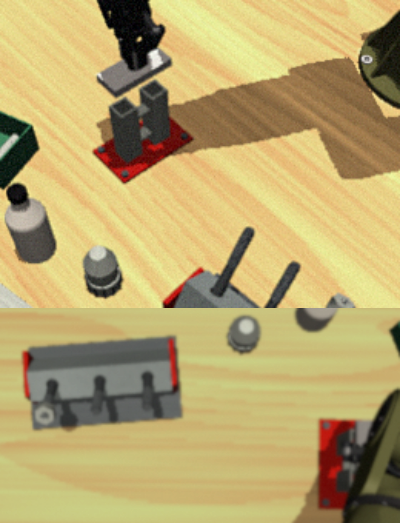

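The cover is held level above the now open tubes. Next I carry it to free bench at about (0.40,-0.04).

>>> carry_out --pt "-0.2 -0.28 0 0 0 0" --pt "-0.4 -0.55 0 0 0 0" --pt "-0.4 -0.55 0 0 0 0" --pt "-0.4 -0.55 0 0 0 0" --pt "-0.4 -0.55 0 0 0 0" --pt "-0.4 -0.55 0 0 0 0" --pt "-0.4 -0.55 0 0 0 0" --pt "-0.4 -0.55 0 0 0 0" --pt "-0.4 -0.55 0 0 0 0" --pt "-0.4 -0.55 0 0 0 0" --pt "-0.2 -0.28 0.4 0 0 0" --pt "0 0 0.6 0 0 0" --pt "0 0 0.6 0 0 0" --pt "0 0 0.6 0 0 0" --pt "0 0 0.6 0 0 0" --pt "0 0 0.6 0 0 0" --pt "0 0 0.6 0 0 0" --pt "0 0 0.6 0 0 0" --pt "0 0 0.4 0 0 0" --pt "0 0 0.2 0 0 0"

```text
time: 7.1
position: [0.3971, -0.0377, 0.0302]
tcp_rot: [-0.0, 1.0, 0.0, -0.001]
contact_force: [-0.1, -0.2, -1.9]
finger_gap: 0.282
finger_force: 59.1
```

>>> carry_out --pt "0 0 0.2 0 0 0" --pt "0 0 0.2 0 0 0" --pt "0 0 0.1 0 0 0" --pt "0 0 0 0 0 0"

```text
time: 7.5
position: [0.4001, -0.0381, 0.0189]
tcp_rot: [0.0, 1.0, 0.0, 0.003]
contact_force: [-10.0, 6.6, 47.2]
finger_gap: 0.286
finger_force: 68.8
```

>>> carry_out --pt "0 0 -0.05 0 0 0" --pt "0 0 0 0 0 0"

```text
time: 7.7
position: [0.3994, -0.0382, 0.0191]
tcp_rot: [0.0, 1.0, 0.0, 0.002]
contact_force: [-3.1, 2.5, 19.4]
finger_gap: 0.279
finger_force: 66.0
```

>>> carry_out --pt "0 0 0 0 0 0" --pt "0 0 0 0 0 0" --pt "0 0 0 0 0 0" --pt "0 0 0 0 0 0" --pt "0 0 0 0 0 0" --pt "0 0 0 0 0 0" --pt "0 0 -0.5 0 0 0" --pt "0 0 -0.8 0 0 0" --pt "0 0 -0.8 0 0 0" --pt "0 0 -0.8 0 0 0" --pt "0 0 -0.8 0 0 0" --pt "0 0 -0.8 0 0 0" --pt "0 0 -0.8 0 0 0" --pt "0 0 -0.8 0 0 0" --gripper 0.3

```text
time: 9.1
position: [0.3979, -0.0381, 0.2017]
tcp_rot: [-0.0, 1.0, 0.0, -0.0]
contact_force: [0.7, 0.5, 0.2]
finger_gap: 0.697
finger_force: 0.0
```

```bash
python3 - <<'E'
from h import *
s=snapshot('scene'); t=snapshot('top')
f=lambda im,k:cv2.resize(im,None,fx=k,fy=k,interpolation=cv2.INTER_CUBIC)
a=f(s['pixels'][215:375,270:430],3.5); b=f(t['pixels'][180:260,195:315],2)
b=np.vstack([b,f(t['pixels'][240:340,340:460],2),np.zeros((200,240,3),np.uint8)])
cv2.imwrite('pics/rack.png',np.clip(np.hstack([a,b])[:,:,::-1]*1.8,0,255).astype(np.uint8))
E
```

```text
(no output)
```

View pics/rack.png

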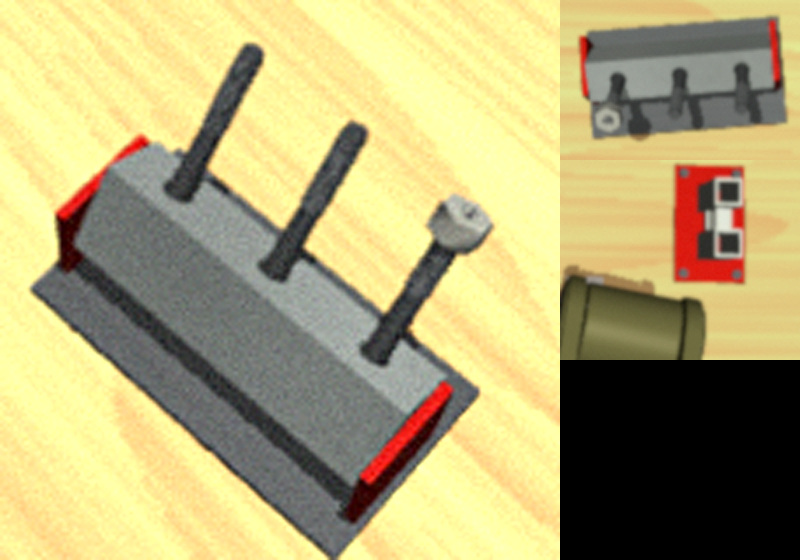

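The view shows the cover released and both tube mouths open (top view about (424,256) and (424,281.5)). The scene view shows the right stud's top at (341.4,230.7) and mouth at (321.4,269.3), and the middle stud's top at (370.9,252.7) and mouth at (348.3,292.1).

```bash
python3 - <<'E'
from go import *
s=snapshot('scene'); t=snapshot('top')
print('tubes',onplane(t,[(424,256),(424,281.5)],.116))
e=onplane(t,[(211,249),(309,241)],.004); print('near edge',e,np.linalg.norm(e[0]-e[1]),np.degrees(np.arctan2(*(e[0]-e[1])[:2])))
def tri(a,b):
    c1,d1=rays(t,[a]);c2,d2=rays(s,[b]);d1,d2=d1[0]/np.linalg.norm(d1),d2[0]/np.linalg.norm(d2)
    k=np.linalg.lstsq(np.c_[d1,-d2],c2-c1,rcond=None)[0]; A,B=c1+k[0]*d1,c2+k[1]*d2; return (A+B)/2,np.linalg.norm(A-B)
for n,a,b,c,d in(('mid',(253.5,236),(370.9,252.7),(255,218),(348.3,292.1)),('right',(285.5,235),(341.4,230.7),(285.5,216),(321.4,269.3))):
    T,e1=tri(a,b);M,e2=tri(c,d);v=T-M; print(n,T,e1,M,e2,'len',np.linalg.norm(v),'lean',np.degrees(np.arccos(v[2]/np.linalg.norm(v))),'az',np.degrees(np.arctan2(v[1],v[0])))
# axis direction as intersection of the two viewing planes through axis pixels
for n,a,b,c,d in(('mid',(253.5,236),(370.9,252.7),(255,218),(348.3,292.1)),('right',(285.5,235),(341.4,230.7),(285.5,216),(321.4,269.3))):
    n1=np.cross(*rays(t,[a,c])[1]); n2=np.cross(*rays(s,[b,d])[1]); v=np.cross(n1,n2); v/=np.linalg.norm(v)*np.sign(v[2]); print(n,v,np.degrees(np.arccos(v[2])))
E
```

```text
tubes [[ 0.54929635 -0.20118652  0.116     ]
 [ 0.48964828 -0.20006422  0.116     ]]
near edge [[0.57274519 0.32036604 0.004     ]
 [0.59610292 0.06918254 0.004     ]] 0.25226718873293325 -5.312695772540781
mid [0.58366219 0.19552097 0.16866204] 0.005854327840726578 [0.63994729 0.20221504 0.08204715] 0.0040610445718028635 len 0.1035131075644455 lean 33.20119112373224 az -173.21758322991474
right [0.5883864  0.12206564 0.16540904] 0.0012998395741836237 [0.64568516 0.12781263 0.0828704 ] 0.003190308562069875 len 0.10064195587567432 lean 34.90302864406176 az -174.27246445433136
mid [-0.570923   -0.06803483  0.8181798 ] 35.09700222647256
right [-0.54000188 -0.05015371  0.84016818] 32.84211664090467
```

```bash
python3 -c "
from go import *
Rm=tool(34,5.3); print(Rm.round(3))
G=np.array([.6115,.1243,.1345]); go(G-.08*Rm[:,2],Rm)"
```

```text
[[ 0.825  0.092  0.557]
 [ 0.077 -0.996  0.052]
 [ 0.559  0.    -0.829]]
t 9.3 turn [ 0.035  0.754 -0.114] shift [ 5.058 -4.734  3.399]
```

>>> carry_out --pt "0 0 0 0.007 0.151 -0.023" --pt "0 0 0 0.007 0.151 -0.023" --pt "0 0 0 0.007 0.151 -0.023" --pt "0 0 0 0.007 0.151 -0.023" --pt "0 0 0 0.007 0.151 -0.023" --pt "0.42 -0.395 0.283 0 0 0" --pt "0.42 -0.395 0.283 0 0 0" --pt "0.42 -0.395 0.283 0 0 0" --pt "0.42 -0.395 0.283 0 0 0" --pt "0.42 -0.395 0.283 0 0 0" --pt "0.42 -0.395 0.283 0 0 0" --pt "0.42 -0.395 0.283 0 0 0" --pt "0.42 -0.395 0.283 0 0 0" --pt "0.42 -0.395 0.283 0 0 0" --pt "0.42 -0.395 0.283 0 0 0" --pt "0.42 -0.395 0.283 0 0 0" --pt "0.42 -0.395 0.283 0 0 0" --pt "0 0 0 0 0 0" --gripper 0.35

```text
time: 11.1
position: [0.5668, 0.1214, 0.1991]
tcp_rot: [-0.014, 0.956, 0.045, 0.291]
contact_force: [0.6, 0.4, -0.1]
finger_gap: 0.653
finger_force: 0.0
```

```bash
python3 - <<'E'
from go import *
o=get_obs(); s=snapshot('wrist'); save(s,'w2'); Rm=tool(34,5.3)
G=np.array([.6115,.1243,.1345]); go(G-.08*Rm[:,2],Rm)
a=Rm[:,2]; top=G-.044*a
print(proj(s,[top,top+.105*a],o))
cv2.imwrite('pics/w2b.png',np.clip(s['pixels'][:,:,::-1]*1.8,0,255).astype(np.uint8))
E
```

```text
t 11.15 turn [-0.001  0.003  0.002] shift [ 0.057  0.023 -0.033]
[[321.90387426 272.98560495]
 [320.7516375  224.53449851]]
```

View pics/w2b.png

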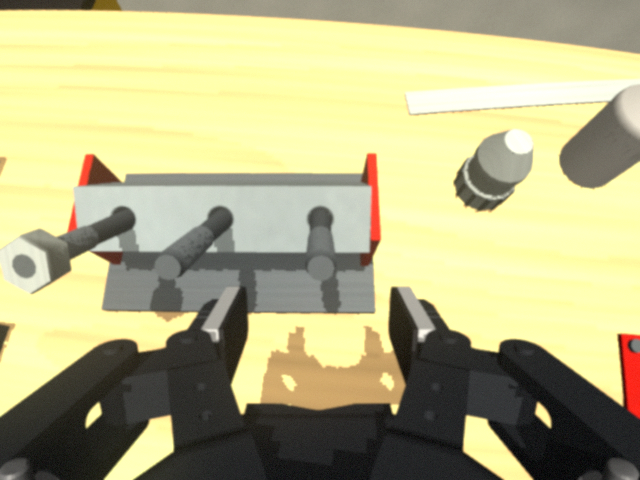

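The wrist view shows the right stud's top at (321,266) and its mouth at (320,217), so the lateral alignment is good. It needs about 5 mm more along tool x.

>>> carry_out --pt "0.08 0 0.2 0 0 0" --pt "0.08 0.02 0.4 0 0 0" --pt "0 0 0.45 0 0 0" --pt "0 0 0.45 0 0 0" --pt "0 0 0.45 0 0 0" --pt "0 0 0.45 0 0 0" --pt "0 0 0.23 0 0 0" --pt "0 0 0 0 0 0"

```text
time: 11.95
position: [0.6141, 0.1238, 0.1369]
tcp_rot: [-0.013, 0.956, 0.044, 0.291]
contact_force: [0.3, 0.7, -0.6]
finger_gap: 0.646
finger_force: 0.0
```

>>> carry_out --pt "0 0 0 0 0 0" --pt "0 0 0 0 0 0" --pt "0 0 0 0 0 0" --pt "0 0 0 0 0 0" --pt "0 0 0 0 0 0" --pt "0 0 0 0 0 0" --pt "0 0 0 0 0 0" --pt "0 0 0 0 0 0" --gripper 1

```text
time: 12.75
position: [0.6145, 0.1243, 0.1388]
tcp_rot: [-0.014, 0.955, 0.045, 0.293]
contact_force: [-5.2, -0.7, 6.4]
finger_gap: 0.172
finger_force: 58.4
```

>>> carry_out --pt "0 0 -0.2 0 0 0" --pt "0 0 -0.4 0 0 0" --pt "0 0 -0.4 0 0 0" --pt "0 0 -0.4 0 0 0" --pt "0 0 -0.4 0 0 0" --pt "0 0 -0.4 0 0 0" --pt "0 0 -0.4 0 0 0" --pt "0 0 -0.4 0 0 0" --pt "0 0 -0.4 0 0 0" --pt "0 0 -0.3 0 0 0" --pt "0 0 0 0 0 0"

```text
time: 13.85
position: [0.5524, 0.1185, 0.2314]
tcp_rot: [-0.014, 0.955, 0.045, 0.293]
contact_force: [0.4, 0.7, -2.1]
finger_gap: 0.17
finger_force: 58.6
```

```bash
python3 -c "
from go import *
go([.52,.05,.27],tool(0,0))"
```

```text
t 13.85 turn [-0.035 -0.757  0.115] shift [-1.079  2.285 -1.285]
```

>>> carry_out --pt "0 0 -0.5 0 0 0" --pt "0 0 0 -0.007 -0.151 0.023" --pt "0 0 0 -0.007 -0.151 0.023" --pt "0 0 0 -0.007 -0.151 0.023" --pt "0 0 0 -0.007 -0.151 0.023" --pt "0 0 0 -0.007 -0.151 0.023" --pt "0 0.3 -0.6 0 0 0" --pt "0 0.6 -0.3 0 0 0" --pt "0 0.6 0 0 0 0" --pt "0 0.6 0 0 0 0" --pt "0 0.6 0 0 0 0" --pt "0 0.6 0 0 0 0" --pt "0 0.6 0 0 0 0" --pt "0 0.6 0 0 0 0" --pt "0 0 0 0 0 0"

```text
time: 15.35
position: [0.5443, -0.0189, 0.2689]
tcp_rot: [0.0, 1.0, -0.001, -0.0]
contact_force: [-0.9, 1.2, -1.9]
finger_gap: 0.166
finger_force: 58.8
```

```bash
python3 -c "
from go import *
go([.5495,-.202,.275],tool(0,-.7))"
```

```text
t 15.35 turn [0.    0.001 0.013] shift [ 0.247  6.1   -0.202]
```

>>> carry_out --pt "0.02 0.6 -0.04 0 0 0" --pt "0.02 0.6 -0.04 0 0 0" --pt "0.02 0.6 -0.04 0 0 0" --pt "0.02 0.6 -0.04 0 0 0" --pt "0.02 0.6 -0.04 0 0 0" --pt "0.03 0.6 0 0 0 0" --pt "0.03 0.6 0 0 0 0" --pt "0.03 0.6 0 0 0 0" --pt "0.03 0.6 0 0 0 0" --pt "0.03 0.5 0 0 0 0.013" --pt "0 0.2 0 0 0 0" --pt "0 0 0 0 0 0" --pt "0 0 0 0 0 0"

```text
time: 16.65
position: [0.5517, -0.1999, 0.2755]
tcp_rot: [-0.0, 1.0, -0.005, -0.0]
contact_force: [-0.3, -0.4, -2.7]
finger_gap: 0.167
finger_force: 58.9
```

```bash
python3 - <<'E'
from go import *
o=get_obs(); s=snapshot('wrist'); sc=snapshot('scene'); p=o['position']; print(p)
go([.5495,-.202,.275],tool(0,-.7))
print('far/near mouth px',proj(s,[[.5495,-.202,.116],[.49,-.2015,.116]],o).round(1).tolist(),'axis bottom, upper px',proj(s,[p-[0,0,.116],p],o).round(1).tolist())
print('scene: mouths',proj(sc,[[.5495,-.202,.116],[.49,-.2015,.116]]).round(1).tolist(),'axis',proj(sc,[p-[0,0,.116],p]).round(1).tolist())
f=lambda im,k:cv2.resize(im,None,fx=k,fy=k,interpolation=cv2.INTER_CUBIC)
a=f(s['pixels'][170:430,200:440],2); b=f(sc['pixels'][60:190,225:305],4)  # 480x520, 320x520
cv2.imwrite('pics/ins1.png',np.clip(np.hstack([a,b])[:,:,::-1]*1.8,0,255).astype(np.uint8))
E
```

```text
[ 0.55165775 -0.19993091  0.27545839]
t 16.75 turn [-0.    -0.     0.003] shift [-0.073  0.079  0.019]
far/near mouth px [[321.4, 223.8], [321.3, 292.9]] axis bottom, upper px [[318.9, 234.6], [319.3, 306.3]]
scene: mouths [[258.4, 148.4], [277.7, 136.7]] axis [[256.4, 136.1], [251.0, 95.9]]
```

View pics/ins1.png

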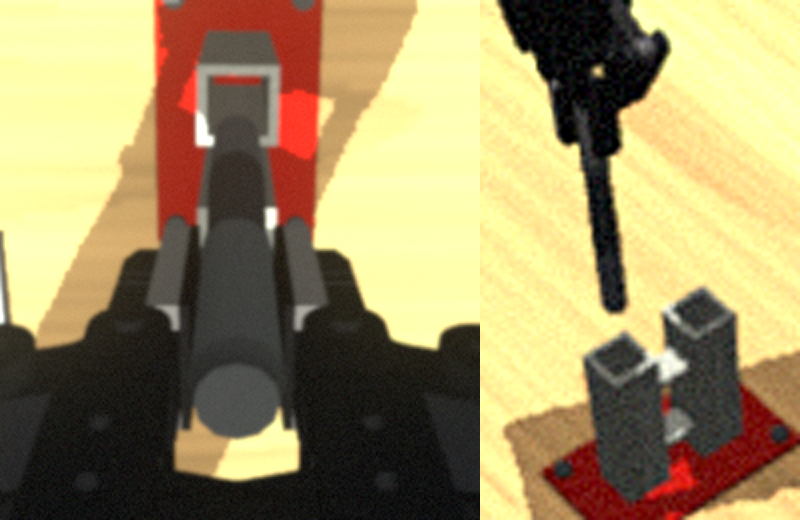

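The stud's lower end is at wrist px (319,240) and the far tube mouth centre is at (319,222.5). In the scene crop the stud stands almost upright above the far tube.

```bash
python3 - <<'E'
from go import *
o=get_obs(); s=snapshot('wrist'); sc=snapshot('scene'); print(o['position'])
print('mouth',onplane(s,[(319,222.5)],.116,o),onplane(sc,[((622-480)/4+225,358/4+60)],.116))
print('bottom',[onplane(s,[(319,240)],z,o)[0].round(4).tolist() for z in(.155,.16,.165)],onplane(sc,[(258.5,135.5)],.159))
print('top',[onplane(s,[(318.5,370)],z,o)[0].round(4).tolist() for z in(.313,.318,.323)])
E
```

```text
[ 0.55171189 -0.19967092  0.27558079]
mouth [[ 0.5506435  -0.19986397  0.116     ]] [[ 0.5479132  -0.19578533  0.116     ]]
bottom [[0.5467, -0.1998, 0.155], [0.548, -0.1998, 0.16], [0.5494, -0.1998, 0.165]] [[ 0.54655586 -0.19872272  0.159     ]]
top [[0.5474, -0.1993, 0.313], [0.5508, -0.1993, 0.318], [0.5541, -0.1993, 0.323]]
```

>>> carry_out --pt "0.07 -0.02 0 0 0 0" --pt "0 0 0.3 0 0 0" --pt "0 0 0.4 0 0 0" --pt "0 0 0.4 0 0 0" --pt "0 0 0.4 0 0 0" --pt "0 0 0.3 0 0 0" --pt "0 0 0.1 0 0 0" --pt "0 0 0 0 0 0"

```text
time: 17.65
position: [0.5537, -0.1997, 0.2181]
tcp_rot: [-0.0, 1.0, -0.005, -0.0]
contact_force: [0.0, 0.3, -1.9]
finger_gap: 0.169
finger_force: 58.9
```

>>> carry_out --pt "0 0 0.3 0 0 0" --pt "0 0 0.4 0 0 0" --pt "0 0 0.4 0 0 0" --pt "0 0 0.4 0 0 0" --pt "0 0 0.4 0 0 0" --pt "0 0 0.4 0 0 0" --pt "0 0 0.3 0 0 0" --pt "0 0 0.2 0 0 0" --pt "0 0 0.1 0 0 0" --pt "0 0 0.05 0 0 0" --pt "0 0 0 0 0 0"

```text
time: 18.75
position: [0.5538, -0.1997, 0.1302]
tcp_rot: [0.0, 1.0, -0.005, 0.0]
contact_force: [-0.4, -0.5, -2.5]
finger_gap: 0.171
finger_force: 58.9
```

>>> carry_out --pt "0 0 0.1 0 0 0" --pt "0 0 0.1 0 0 0" --pt "0 0 0 0 0 0"

```text
time: 19.05
position: [0.5536, -0.1996, 0.1236]
tcp_rot: [-0.0, 1.0, -0.005, -0.0]
contact_force: [0.1, -0.5, -2.4]
finger_gap: 0.172
finger_force: 58.9
```

>>> carry_out --pt "0 0 0 0 0 0" --pt "0 0 0 0 0 0" --pt "0 0 0 0 0 0" --pt "0 0 0 0 0 0" --pt "0 0 0 0 0 0" --pt "0 0 0 0 0 0" --pt "0 0 -0.3 0 0 0" --pt "0 0 -0.6 0 0 0" --pt "0 0 -0.8 0 0 0" --pt "0 0 -0.8 0 0 0" --pt "0 0 -0.8 0 0 0" --pt "0 0 -0.5 0 0 0" --pt "0 0 0 0 0 0" --gripper 0.35

```text
time: 20.35
position: [0.5544, -0.1999, 0.2409]
tcp_rot: [0.001, 1.0, -0.005, 0.002]
contact_force: [0.3, -0.0, -0.2]
finger_gap: 0.653
finger_force: 0.0
```

```bash
python3 - <<'E'
from go import *
o=get_obs(); s=snapshot('wrist')
f=lambda im,k:cv2.resize(im,None,fx=k,fy=k,interpolation=cv2.INTER_CUBIC)
sc=snapshot('scene'); a=f(s['pixels'][130:390,200:440],2); b=f(sc['pixels'][60:190,225:305],4)
cv2.imwrite('pics/rel1.png',np.clip(np.hstack([a,b])[:,:,::-1]*1.8,0,255).astype(np.uint8))
Rm=tool(34,5.3); G=np.array([.6141,.1238,.1369])+.075*np.array([-.0924,.9957,0]); print(G)
go([.52,.15,.25],Rm); go(G-.08*Rm[:,2],Rm)
E
```

```text
[0.60717   0.1984775 0.1369   ]
t 20.45 turn [ 0.039  0.755 -0.127] shift [  0.196 -11.708  -0.36 ]
t 20.45 turn [ 0.039  0.755 -0.127] shift [  0.611 -13.048   1.8  ]
```

View pics/rel1.png

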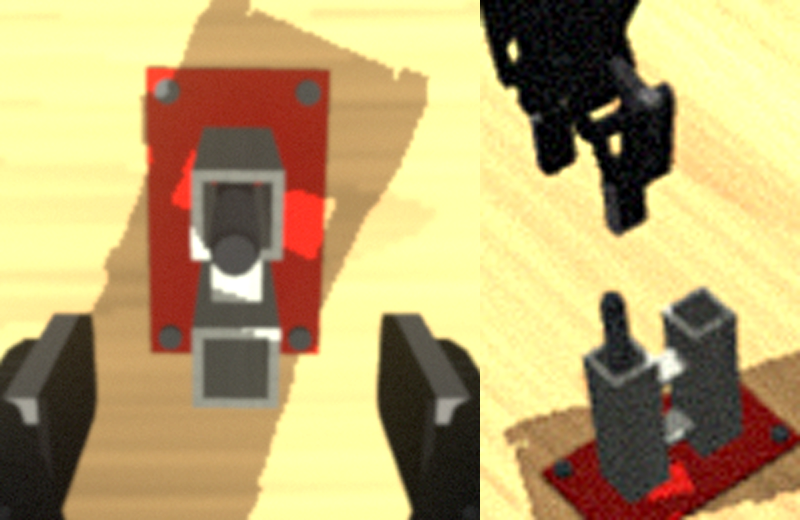

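The first stud stands in the far tube. The near mouth is at wrist px about (317.5,313.5). Next is the middle stud.

>>> carry_out --pt "0 0 0 0.008 0.151 -0.025" --pt "0 0 0 0.008 0.151 -0.025" --pt "0 0 0 0.008 0.151 -0.025" --pt "0 0 0 0.008 0.151 -0.025" --pt "0 0 0 0.008 0.151 -0.025" --pt "0 -0.4 0 0 0 0" --pt "0 -0.9 0 0 0 0" --pt "0 -0.9 0 0 0 0" --pt "0 -0.9 0 0 0 0" --pt "0 -0.9 0 0 0 0" --pt "0 -0.9 0 0 0 0" --pt "0 -0.9 0 0 0 0" --pt "0 -0.9 0 0 0 0" --pt "0 -0.9 0 0 0 0" --pt "0 -0.9 0 0 0 0" --pt "0 -0.9 0 0 0 0" --pt "0 -0.9 0 0 0 0" --pt "0 -0.9 0 0 0 0" --pt "0.3 -0.9 0.5 0 0 0" --pt "0.3 -0.45 0.5 0 0 0"

```text
time: 22.45
position: [0.5509, 0.1807, 0.2236]
tcp_rot: [-0.014, 0.955, 0.044, 0.292]
contact_force: [-0.5, -0.5, 0.5]
finger_gap: 0.651
finger_force: 0.0
```

>>> carry_out --pt "0 0 0.4 0 0 0" --pt "0 0 0.2 0 0 0" --pt "0 0 0 0 0 0"

```text
time: 22.75
position: [0.5607, 0.1784, 0.2075]
tcp_rot: [-0.013, 0.956, 0.043, 0.291]
contact_force: [-0.1, 0.5, 0.5]
finger_gap: 0.652
finger_force: 0.0
```

```bash
python3 - <<'E'
from go import *
o=get_obs(); s=snapshot('wrist'); print(o['position'])
Rm=tool(34,5.3); G=np.array([.6072,.1985,.1369]); a=Rm[:,2]; top=G-.044*a; go(G,Rm)
print(proj(s,[top,top+.105*a],o))
g=cv2.cvtColor(s['pixels'],cv2.COLOR_RGB2GRAY).astype(float)
# pixel ratio of rod rows: print dark span on rows through rod
for r in(225,230,235,240,245,250,255,260,265,270,275): print(r,g[r,290:350:4].astype(int).tolist())
E
```

```text
[0.56065894 0.17836745 0.2074947 ]
t 22.8 turn [ 0.001  0.001 -0.003] shift [-1.000e-03 -5.270e-01  2.871e+00]
[[287.78567977 269.32364779]
 [298.15440133 223.26231536]]
225 [47, 49, 49, 42, 39, 104, 113, 112, 112, 112, 112, 112, 112, 112, 110]
230 [62, 62, 53, 40, 75, 113, 113, 112, 111, 112, 111, 111, 111, 110, 110]
235 [67, 65, 63, 56, 73, 113, 112, 113, 111, 113, 112, 110, 109, 110, 109]
240 [67, 66, 61, 55, 71, 111, 111, 112, 111, 111, 110, 110, 110, 109, 111]
245 [67, 64, 58, 54, 71, 95, 112, 110, 111, 111, 111, 110, 111, 110, 111]
250 [65, 61, 58, 50, 70, 97, 111, 111, 112, 111, 110, 110, 111, 112, 110]
255 [57, 60, 58, 48, 52, 55, 58, 58, 59, 59, 59, 58, 60, 58, 59]
260 [64, 49, 49, 44, 48, 47, 49, 46, 49, 47, 47, 48, 48, 47, 48]
265 [67, 67, 42, 44, 48, 48, 47, 48, 48, 48, 49, 47, 47, 48, 49]
270 [67, 68, 53, 47, 49, 47, 49, 53, 49, 47, 49, 54, 58, 55, 49]
275 [69, 68, 63, 53, 47, 48, 47, 71, 77, 75, 76, 76, 78, 77, 77]
```

>>> carry_out --pt "0 -0.25 0 0 0 0" --pt "0 -0.28 0 0 0 0" --pt "0 0 0 0 0 0"

```text
time: 23.1
position: [0.5594, 0.1959, 0.2093]
tcp_rot: [-0.014, 0.955, 0.044, 0.292]
contact_force: [0.4, -0.2, 0.3]
finger_gap: 0.648
finger_force: 0.0
```

```bash
python3 - <<'E'
from go import *
o=get_obs(); s=snapshot('wrist'); print(o['position'])
Rm=tool(34,5.3); G=np.array([.6072,.1985,.1369]); a=Rm[:,2]; top=G-.044*a; go(G,Rm)
print(proj(s,[top,top+.105*a],o))
g=cv2.GaussianBlur(cv2.cvtColor(s['pixels'],cv2.COLOR_RGB2GRAY),(3,3),0).astype(int)
for r in(215,225,235,245,255,265,275,280,285,290): print(r,g[r,295:346:3].tolist())
print('col320',g[205:300:4,320].tolist())
E
```

```text
[0.55937532 0.19585887 0.20930192]
t 23.15 turn [-0.001 -0.001 -0.001] shift [-0.023  0.048  2.889]
[[322.790765   271.07368405]
 [321.3986919  225.06095432]]
215 [116, 116, 116, 115, 113, 85, 50, 46, 47, 47, 48, 69, 106, 112, 111, 111, 112]
225 [114, 114, 114, 115, 84, 41, 43, 46, 49, 48, 45, 40, 61, 106, 111, 110, 111]
235 [115, 114, 114, 115, 113, 67, 60, 65, 66, 64, 63, 55, 91, 112, 110, 110, 110]
245 [115, 115, 115, 114, 89, 58, 62, 63, 66, 66, 64, 61, 64, 104, 111, 109, 109]
255 [91, 91, 90, 88, 64, 57, 59, 61, 60, 61, 62, 60, 58, 81, 91, 92, 92]
265 [46, 46, 46, 45, 43, 58, 67, 66, 67, 67, 67, 64, 50, 45, 46, 46, 45]
275 [73, 71, 71, 73, 63, 66, 67, 66, 67, 66, 67, 67, 60, 53, 71, 74, 73]
280 [76, 77, 76, 76, 76, 73, 68, 67, 67, 66, 66, 61, 49, 49, 71, 76, 76]
285 [76, 76, 75, 76, 76, 76, 76, 75, 73, 54, 47, 46, 46, 46, 55, 75, 76]
290 [75, 75, 75, 75, 75, 75, 75, 75, 71, 50, 46, 46, 45, 46, 62, 75, 75]
col320 [113, 108, 50, 49, 49, 49, 49, 65, 65, 65, 65, 66, 64, 57, 65, 68, 67, 67, 67, 67, 70, 67, 66, 74]
```

>>> carry_out --pt "0 0.02 0.2 0 0 0" --pt "0 0 0.4 0 0 0" --pt "0 0 0.5 0 0 0" --pt "0 0 0.5 0 0 0" --pt "0 0 0.5 0 0 0" --pt "0 0 0.5 0 0 0" --pt "0 0 0.28 0 0 0" --pt "0 0 0 0 0 0"

```text
time: 23.95
position: [0.6077, 0.1985, 0.1354]
tcp_rot: [-0.014, 0.956, 0.043, 0.291]
contact_force: [0.1, -0.6, 0.5]
finger_gap: 0.648
finger_force: 0.0
```

>>> carry_out --pt "0 0 0 0 0 0" --pt "0 0 0 0 0 0" --pt "0 0 0 0 0 0" --pt "0 0 0 0 0 0" --pt "0 0 0 0 0 0" --pt "0 0 0 0 0 0" --pt "0 0 0 0 0 0" --pt "0 0 0 0 0 0" --gripper 1

```text
time: 24.75
position: [0.6078, 0.199, 0.1379]
tcp_rot: [-0.014, 0.955, 0.043, 0.293]
contact_force: [-5.3, -0.6, 5.8]
finger_gap: 0.172
finger_force: 58.3
```

>>> carry_out --pt "0 0 -0.2 0 0 0" --pt "0 0 -0.4 0 0 0" --pt "0 0 -0.4 0 0 0" --pt "0 0 -0.4 0 0 0" --pt "0 0 -0.4 0 0 0" --pt "0 0 -0.4 0 0 0" --pt "0 0 -0.4 0 0 0" --pt "0 0 -0.4 0 0 0" --pt "0 0 -0.4 0 0 0" --pt "0 0 -0.4 0 0 0" --pt "0 0 -0.4 0 0 0" --pt "0 0 0 0 0 0"

```text
time: 25.95
position: [0.5373, 0.1924, 0.2434]
tcp_rot: [-0.014, 0.955, 0.044, 0.293]
contact_force: [-0.3, 0.3, -2.5]
finger_gap: 0.171
finger_force: 58.8
```

>>> carry_out --pt "0 0 -0.4 0 0 0" --pt "0 0 0 -0.008 -0.151 0.025" --pt "0 0 0 -0.008 -0.151 0.025" --pt "0 0 0 -0.008 -0.151 0.025" --pt "0 0 0 -0.008 -0.151 0.025" --pt "0 0 0 -0.008 -0.151 0.025" --pt "0 0 -0.5 0 0 0" --pt "0 0.3 -0.5 0 0 0" --pt "0 0.6 0 0 0 0" --pt "0 0.6 0 0 0 0" --pt "0 0.6 0 0 0 0" --pt "0 0.6 0 0 0 0" --pt "0 0.6 0 0 0 0" --pt "0 0.6 0 0 0 0" --pt "0 0.6 0 0 0 0" --pt "0 0.6 0 0 0 0" --pt "0 0.6 0 0 0 0" --pt "0 0.6 0 0 0 0" --pt "0 0.6 0 0 0 0" --pt "0 0 0 0 0 0"

```text
time: 27.95
position: [0.5284, -0.0173, 0.2825]
tcp_rot: [0.0, 1.0, -0.006, 0.001]
contact_force: [-0.7, 0.6, -1.8]
finger_gap: 0.168
finger_force: 58.9
```

```bash
python3 -c "
from go import *
go([.494,-.1995,.28],tool(0,-.7))"
```

```text
t 27.95 turn [ 0.001 -0.002  0.   ] shift [-1.071  6.088  0.084]
```

>>> carry_out --pt "-0.1 0.6 0 0 0 0" --pt "-0.1 0.6 0 0 0 0" --pt "-0.1 0.6 0 0 0 0" --pt "-0.1 0.6 0 0 0 0" --pt "-0.1 0.6 0 0 0 0" --pt "-0.1 0.6 0 0 0 0" --pt "-0.1 0.6 0 0 0 0" --pt "-0.1 0.6 0 0 0 0" --pt "-0.1 0.6 0 0 0 0" --pt "-0.17 0.5 0 0 0 0" --pt "0 0.19 0.08 0 0 0" --pt "0 0 0 0 0 0" --pt "0 0 0 0 0 0"

```text
time: 29.25
position: [0.4949, -0.1972, 0.2791]
tcp_rot: [-0.0, 1.0, -0.005, -0.0]
contact_force: [-0.1, -0.5, -2.7]
finger_gap: 0.168
finger_force: 59.1
```

```bash
python3 - <<'E'
from go import *
o=get_obs(); s=snapshot('wrist'); sc=snapshot('scene'); p=o['position']; print(p)
go([.494,-.1995,.28],tool(0,-.7))
print('near mouth px',proj(s,[[.4906,-.1992,.116]],o).round(1).tolist(),'axis bottom',proj(s,[p-[0,0,.116]],o).round(1).tolist())
f=lambda im,k:cv2.resize(im,None,fx=k,fy=k,interpolation=cv2.INTER_CUBIC)
a=f(s['pixels'][130:390,200:440],2); b=f(sc['pixels'][60:190,225:305],4)
cv2.imwrite('pics/ins2.png',np.clip(np.hstack([a,b])[:,:,::-1]*1.8,0,255).astype(np.uint8))
E
```

```text
[ 0.49487017 -0.1971803   0.27914436]
t 29.35 turn [-0.    -0.     0.004] shift [-0.03   0.081 -0.027]
near mouth px [[321.3, 225.4]] axis bottom [[318.9, 234.6]]
```

View pics/ins2.png

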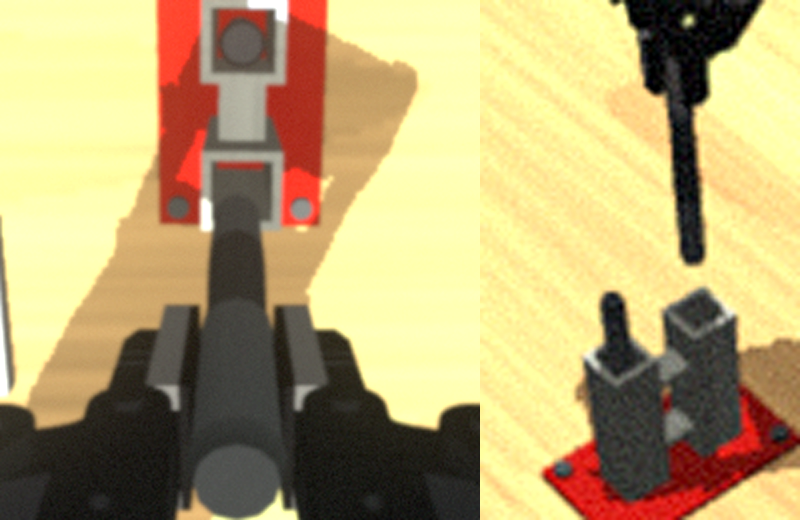

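The near mouth is centred at px (321.5,225) and the stud's end at (319,238.5), so I shift about 2 mm along tool y and 1 mm back before lowering.

>>> carry_out --pt "-0.04 0.07 0 0 0 0" --pt "0 0 0.3 0 0 0" --pt "0 0 0.4 0 0 0" --pt "0 0 0.4 0 0 0" --pt "0 0 0.4 0 0 0" --pt "0 0 0.3 0 0 0" --pt "0 0 0.2 0 0 0" --pt "0 0 0 0 0 0"

```text
time: 30.15
position: [0.4934, -0.1997, 0.2183]
tcp_rot: [-0.0, 1.0, -0.005, -0.001]
contact_force: [-0.6, -0.4, -2.8]
finger_gap: 0.174
finger_force: 59.1
```

>>> carry_out --pt "0 0 0.3 0 0 0" --pt "0 0 0.4 0 0 0" --pt "0 0 0.4 0 0 0" --pt "0 0 0.4 0 0 0" --pt "0 0 0.4 0 0 0" --pt "0 0 0.4 0 0 0" --pt "0 0 0.3 0 0 0" --pt "0 0 0.2 0 0 0" --pt "0 0 0.15 0 0 0" --pt "0 0 0.15 0 0 0" --pt "0 0 0 0 0 0"

```text
time: 31.25
position: [0.4934, -0.1997, 0.1258]
tcp_rot: [-0.0, 1.0, -0.005, -0.0]
contact_force: [-0.1, 0.1, -2.7]
finger_gap: 0.171
finger_force: 59.1
```

>>> carry_out --pt "0 0 0 0 0 0" --pt "0 0 0 0 0 0" --pt "0 0 0 0 0 0" --pt "0 0 0 0 0 0" --pt "0 0 0 0 0 0" --pt "0 0 0 0 0 0" --pt "0 0 -0.3 0 0 0" --pt "0 0 -0.6 0 0 0" --pt "0 0 -0.8 0 0 0" --pt "0 0 -0.8 0 0 0" --pt "0 0 -0.8 0 0 0" --pt "-0.5 0 -0.5 0 0 0" --pt "-0.5 0 0 0 0 0" --pt "0 0 0 0 0 0" --pt "0 0 0 0 0 0" --gripper 0.35

```text
time: 32.75
position: [0.4637, -0.1996, 0.2406]
tcp_rot: [0.0, 1.0, -0.005, 0.0]
contact_force: [0.3, -0.1, -0.3]
finger_gap: 0.652
finger_force: 0.0
```

```bash
python3 - <<'E'
from go import *
s=snapshot('scene'); g=cv2.cvtColor(s['pixels'],cv2.COLOR_RGB2GRAY).astype(int)
# expected stud tops (z .166) and dark column down from each, vs. rim
for P in([.5506,-.1999,.166],[.4906,-.1992,.166]):
    u,v=proj(s,[P])[0]; print('expected top',u.round(1),v.round(1))
    for dy in range(-8,13,4): print(int(v)+dy,g[int(v)+dy,int(u)-10:int(u)+11:2].tolist())
h=cv2.cvtColor(snapshot('top')['pixels'],cv2.COLOR_RGB2HSV)
c=proj(s,[[.40,-.038,.05],[.36,-.038,.014],[.44,-.038,.014]]); print('cover knob, plate px',c.round().tolist(),[s['pixels'][int(y),int(x)].tolist() for x,y in c])
E
```

```text
expected top 256.5 133.8
125 [132, 129, 132, 130, 136, 131, 132, 135, 130, 129, 125]
129 [135, 135, 132, 132, 128, 131, 136, 135, 132, 132, 132]
133 [137, 137, 135, 134, 134, 73, 58, 113, 131, 132, 135]
137 [130, 129, 139, 137, 121, 16, 20, 23, 124, 133, 136]
141 [136, 131, 131, 133, 142, 34, 30, 24, 100, 133, 128]
145 [134, 136, 137, 138, 138, 61, 27, 21, 70, 134, 136]
expected top 276.9 122.0
113 [131, 130, 136, 135, 136, 138, 131, 134, 139, 133, 134]
117 [136, 133, 135, 138, 140, 136, 140, 132, 129, 134, 134]
121 [129, 135, 138, 137, 134, 61, 42, 113, 137, 138, 136]
125 [125, 130, 126, 136, 121, 18, 17, 12, 140, 138, 138]
129 [132, 130, 131, 124, 118, 16, 24, 17, 118, 136, 132]
133 [135, 130, 128, 129, 135, 28, 25, 18, 68, 133, 140]
cover knob, plate px [[348.0, 174.0], [358.0, 176.0], [336.0, 192.0]] [[6, 6, 12], [153, 157, 151], [152, 154, 148]]
```

```bash
python3 -c "
from cell import finish_job
print(finish_job())"
```

```text
the job is handed in; nothing more can be done
None
```

I handed the job in at about 33 s. The last camera check showed a stud standing in each tube at the expected height and the cover on the bench with its knob in place; I left the bolt and the bystanders alone but did not re-check them, and no verdict came back.

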